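Shut a plaster mould in the notched mould clamp

TASK

Shut the two-part plaster mould in the mould clamp ready for casting: hold the sliding jaw's release bar up, run the jaw along until both halves are shut together and backed by the fixed end, and let the bar go so that it drops fully into the notch that leaves the mould held firmly, with about 13 N on it. Plaster chips easily, so never squeeze it harder than about 20 N, and leave the other things on the table where they are.

Things in the scene. Friction and masses are not known exactly. Their poses are not given: they have to be found in the camera images.
- clamp: Mould clamp bolted to the table: plywood base 440 x 150 mm, two aluminium angle rails, a toothed steel rack between them. Origin: on the table, under the rails' middle; +x is the closing direction (from the sliding jaw to the fixed end), y across, z up. The mould stands on the rails' ledges, 20 mm above the table, between lips 28 mm high with 2 mm play each side.
- fixed_end (a point): Middle of the inner face of the clamp's rigid end plate (115 mm wide, top 80 mm above the table). From this face a screw-set steel pad stands out towards the jaw, by some 12 to 72 mm, set differently each time and not measured: the mould must end up backed by it.
- jaw (a joint): Sliding jaw, m along the clamp's +x; the release bar's and its tooth's x in the clamp frame is this minus 0.125. It starts in the long loading slot (0 to 0.030). Notches at 0.042, 0.052, 0.062 ... every 10 mm to 0.162; 0.8 mm play either way. About 2 N of drag. The grey slide is 75 mm long, 100 wide; its upright plate stands 23 to 35 mm ahead of the bar, top 82 mm above the table.
- release_bar (a joint): How far the release bar is lifted, m: 0 = tooth fully home in a notch (or down in the loading slot), 0.008 and more = tooth clear of the rack, 0.014 = upper stop. A spring pulls it down, 5 N at 0 and 8.5 N at the stop. Let go between notches, it rides several mm up on a rack bar until the pressed pad pushes the jaw back into the notch behind.
- bar_mid (a point): Middle of the release bar: level round steel bar, 12 mm thick, 120 long, along the clamp's y across the jaw, 112 mm above the table when down. Free for 40 mm below (but for a 4 mm thick, 26 mm wide blade under its middle), so it can be pinched from above with a finger fore and aft of it along the clamp's x. Pushing it along x moves the jaw; pulling it up lifts the tooth.
- jaw_pad: Sprung pressure pad of the jaw, rubber-faced steel plate 84 mm wide, 46 mm high. Origin: middle of its pressing face, 50 mm above the table; +x is the clamp's +x. Relaxed, its face is 75 mm ahead of the release bar. Pressed, it goes back into the jaw against springs of 0.8 N per mm, 31 mm at most, and its two pins come out behind the jaw plate.
- mould_near: Mould half next to the jaw: off-white plaster block, 45 mm along the clamp's x, 100 wide, 60 high, about 0.25 kg, loose on the ledges. It takes 1 to 2.5 N to push along the rails. Origin: under its middle; axes along the clamp's.
- mould_far: Other mould half, next to the fixed end: the same block mirrored (45 x 100 x 60 mm, about 0.25 kg, 1 to 2.5 N to push), loose, standing off the screw pad. With the mould shut the two origins are 45 mm apart. Origin: under its middle; axes along the clamp's.
- slip_jar: Bystander: clay-coloured jar with white lid, 68 mm across, 85 mm high, on the robot's side of the clamp. Origin: underside.
- beaker: Bystander: unglazed beaker, 70 mm across, 75 mm high, beyond the clamp. Origin: underside.
- rib: Bystander: flat wooden potter's rib, about 75 x 70 x 8 mm, beside the clamp. Origin: underside.
- spray_bottle: Bystander: white water spray bottle with blue head, 64 mm across, 200 mm high. Origin: underside.
- rolling_pin: Bystander: wooden rolling pin, 440 mm long, 48 mm thick. Origin: underside of its middle.
- loop_brush: Bystander: brush lying on the table. Origin: underside.
There are look-alikes about, which are no part of the job. Leave any pink or turquoise look-alike of the mould_far alone.

How it is judged:
On the way, in this order (a step that is already met when the one before it is completed fails the run):
1. the release bar is lifted clear of the rack (value of joint release_bar above 0.0075 m), for 0.2 s.
2. the mould is shut and pressed between the pads with more than 6 N (horizontal distance between mould_near and mould_far below 0.0475 m and angle between the x axis of mould_near and the x axis of mould_far, either way round below 0.03 rad and contact force between jaw_pad and mould_near above 6 N), for 0.2 s.
At the end, for the whole second after the job is handed in: The mould's halves stand upright and shut (middles within 47.5 mm of each other, faces parallel within 0.03 rad) and at rest between the pads, the jaw's pad presses on the mould with 6 to 20 N, the jaw is still, and the release bar is down within 2 mm, its tooth home in a notch (all of step 2 and contact force between jaw_pad and mould_near below 20 N and value of joint release_bar below 0.002 m and velocity of joint jaw between -0.003 and 0.003 m/s and angle between each of mould_near, mould_far's own z axis and vertical below 0.05 rad and linear speed of each of mould_near, mould_far below 0.01 m/s); the robot touches nothing.
It fails at once if the jaw's pad presses on the mould with more than 24 N (the plaster chips) (contact force between jaw_pad and mould_near above 24 N).
It fails at once if the jar, beaker, rib, spray bottle, rolling pin or brush is moved by more than 30 mm (distance of any of slip_jar, beaker, rib, spray_bottle, rolling_pin, loop_brush from where it was at the start of the episode above 0.03 m).
It also fails if it takes over 48 s, if anything falls off the work surface, if the arm or the gripper's body presses on something with over 40 N, if the wrist force passes 120 N, or if a joint passes its speed limit or range.

ROBOT

A 6-joint arm with a two-finger parallel gripper is mounted at the origin on the work surface. World frame = base frame: x ahead of the robot, y to its left, z up, the work surface at z = 0. Lengths are in m, angles in rad, forces in N, time in s.
With the tool pointing down it reaches from about 0.35 to 0.775 m from the base axis. Payload 7.3 kg.
Tool frame: the origin (TCP) lies at the very end of the fingers, on their centre line; the grasp point (between the pads) lies 19 mm behind it; z points along the fingers, y is the line along which they close (so a half turn about z gives the same grasp; the last joint's range is limited). The gripper opens to 92 mm and grips with 3 to 60 N. Pads are 19 mm wide; open, the fingers measure 130 mm over their backs; the gripper's body (75 mm by 190 mm) begins 47 mm behind the grasp point.
Start: joints at [1.16, 0.342, 1.524, -0, 1.275, -0.146], TCP at [0.137, 0.507, 0.227] pointing down, gripper open.
Joint ranges: [-2.53, 2.53], [-0.77, 2.02], [0.04, 2.7], [-1, 4.14], [0.28, 2.66], [-3.11, 3.11]. Speed limits (rad/s): [2.57, 2.57, 3.14, 3.14, 3.14, 3.14].

INTERFACE

Orientations are given as [roll, pitch, yaw] about the fixed x, y, z axes, in that order (R = Rz(yaw) Ry(pitch) Rx(roll)).
In Python, from cell import robot gives the robot as it stands.
- The arm moves only by the tool apply_moves, never from a script. Its argument "motion" is text: rows parted by semicolons, each of 7 numbers parted by spaces: the opening in per cent of the stroke, from 0 (shut) to 100 (fully open), then the shift along the tool's x, y, z in cm, then the turn, a rotation vector about the tool's x, y, z in rad. A call has 1 to 20 rows; each row shifts and turns the commanded pose from where the row before left it, along the tool's axes as they then stand; what a row does not reach is not made up. A row lasts 1/8 s, in which the tool goes at most 62.5 mm and 10.7 degrees, less where a joint would pass 70% of its speed; a pose out of reach is approached as far as the arm can. A call with a gripper value outside its range is refused whole. The fingers move at their own pace and stop on an object; "force" is the grip in N (left out, the last holds). Time passes only in rows, so rows that do not move let the fingers close. It gives the time, the measured TCP pose, the force, the opening and the grip force at its end, in the units of the state.
- robot.observe(): the state, without advancing time (a new reading comes with each control period).
- robot.read_camera(name): name is "scene" or "side" or "wrist"; returns a dict with "img" (400x640x3 uint8, red, green, blue), "fovy" (degrees; the focal length in pixels is half the picture's height over the tangent of half this angle, whatever the lens; pixels are square), "cx", "cy" (the principal point, pixels), "R" (3x3) and "t" (3): a world point X has camera coordinates R X + t; the wrist camera has in their place "hand_eye" (4x4, takes a point from camera to tool coordinates, whose origin is the TCP and whose axes are the flange's). Camera axes: x right, y down, z forward; pixel columns grow to the right and rows downward; lengths in m; the calibration is good to about 2 mm. The wrist camera is an equidistant fisheye: a pixel r from the principal point sees the ray r / f radians off the axis. A picture is of the moment at which its call begins: read the wrist's pose just before it. There is no depth.
- robot.hand_in(): hands the job in; it is judged then, once.
Trained networks look in a picture, given as the dict that the camera call returned (one of the last four; its "shot" number tells which), for a name from the list of things; names that differ only in an ending like _2 or _b are one class to them, and where a whole thing is asked for, a point or a joint stands for the part that bears it (a point fixed in the world has none). Each returns a list of dicts, best first, with "score" (0 to 1); they miss things now and then, are a little off and sometimes report something else, mostly with a low value. They report only what shows in the picture. A call takes as long as a camera call. They do not tell look-alikes from the thing itself.
- robot.search_frame(target, picture): "centre" ([x, y, z] in m, in world coordinates, good to about 4 mm: the middle of the surface that is visible of it).
- robot.trace(target, picture): "pixels" (400x640 bool, what is visible of it).
The state is a dict: "time": time; "qpos": joint angles; "qvel": joint speeds; "joint_efforts": joint torques, N m; "tool_pos": TCP position; "tool_rot": TCP orientation; "contact_force": force on the tool from outside, world axes, zero at the start; "torque": the same for the moment, N m; "opening": finger opening in m; "grip_force": force on a finger pad.
Only numpy, scipy, OpenCV 4.12 (cv2) and the standard library are available. Lean on these libraries where they do the work, as an engineer would, in place of code of your own. Each camera call takes 0.05 s, during which the arm holds its last target. There are 200 camera calls.

## Working session

There is one attempt and no reset: what is moved stays moved. The work goes in short steps, Python scripts to look and compute and a tool call to move; the robot and the scene stay as the last step left them, time stands still between calls to the robot, and variables do not carry over. Pictures are saved under pics/ and viewed, at most 10 in all, crops included, and the job is handed in when it is done.

Besides the shell and the picture viewer there is one more tool, called after ">>>" by a JSON object that holds its "method" and its "body", one argument or row to a line. apply_moves: Moves the arm, as the interface text tells. Its arguments: {"type":"object","properties":{"motion":{"type":"string"},"force":{"type":"number"}},"required":["motion"]}

```bash
mkdir -p pics
cat > h.py <<'E'
import numpy as np, cv2
from cell import robot
def ray(p,u,v):
    f=p["img"].shape[0]/2/np.tan(np.radians(p["fovy"])/2)
    d=np.array([(u-p["cx"])/f,(v-p["cy"])/f,1.]); R=np.array(p["R"]);t=np.array(p["t"])
    return -R.T@t, R.T@d
def atz(p,u,v,z):
    o,d=ray(p,u,v); return o+d*(z-o[2])/d[2]
def proj(p,X):
    f=p["img"].shape[0]/2/np.tan(np.radians(p["fovy"])/2)
    c=np.array(p["R"])@np.array(X)+np.array(p["t"]); return np.array([p["cx"]+f*c[0]/c[2],p["cy"]+f*c[1]/c[2]])
def save(p,n,crop=None,s=1):
    im=p["img"]
    if crop: a,b,c,d=crop; im=im[b:d,a:c]
    cv2.imwrite("pics/"+n,cv2.resize(im[:,:,::-1],None,fx=s,fy=s,interpolation=cv2.INTER_CUBIC))
E
python3 - <<'E'
from h import *
np.set_printoptions(precision=4,suppress=True)
for c in ["scene","side"]:
    p=robot.read_camera(c); save(p,c+"0.png",None,1.25)
    print(c,p["fovy"],-np.array(p["R"]).T@p["t"])
    for n in ["clamp","jaw","release_bar","jaw_pad","mould_near","mould_far","bar_mid"]:
        for r in robot.search_frame(n,p)[:4]: print(n,round(r["score"],2),np.array(r["centre"]),proj(p,r["centre"]).round())
print(robot.observe())
E
```

```text
scene 45.72654171350183 [1.5926 0.1781 1.2582]
clamp 0.66 [0.5525 0.0216 0.0186] [316. 216.]
jaw 0.72 [ 0.5447 -0.0724  0.0557] [289. 204.]
release_bar 0.52 [ 0.5306 -0.0792  0.1161] [287. 188.]
jaw_pad 0.46 [ 0.5427 -0.009   0.0575] [307. 205.]
mould_near 0.93 [0.5507 0.0733 0.0782] [331. 206.]
mould_far 0.96 [0.5566 0.1272 0.0815] [347. 208.]
mould_far 0.85 [0.3618 0.3096 0.0558] [403. 179.]
mould_far 0.79 [0.8101 0.0669 0.0577] [317. 274.]
bar_mid 0.67 [ 0.5326 -0.0763  0.1198] [287. 188.]
side 49.8369351760172 [ 0.163  -0.851   1.0764]
clamp 0.92 [ 0.5105 -0.0663  0.029 ] [320. 235.]
clamp 0.52 [ 0.6344 -0.424   0.0386] [418. 312.]
jaw 0.92 [ 0.5193 -0.0836  0.0543] [325. 233.]
release_bar 0.53 [ 0.5172 -0.0896  0.1069] [325. 223.]
release_bar 0.35 [ 0.5136 -0.0688  0.0276] [321. 235.]
jaw_pad 0.49 [ 0.521  -0.016   0.0614] [317. 216.]
mould_near 0.8 [0.5223 0.0448 0.0645] [309. 202.]
mould_far 0.85 [ 0.6875 -0.1366  0.0588] [382. 226.]
mould_far 0.84 [0.5307 0.1263 0.0815] [302. 182.]
mould_far 0.68 [0.3323 0.2921 0.0442] [232. 177.]
mould_far 0.66 [0.7953 0.0651 0.0418] [379. 180.]
{'time': 0.8, 'qpos': array([ 1.16  ,  0.342 ,  1.5241, -0.    ,  1.2754, -0.146 ]), 'qvel': array([ 0.0018,  0.0008,  0.0002, -0.0007,  0.0015,  0.0008]), 'joint_efforts': array([ -0.0017, -43.1101, -24.4465,   0.0715,   0.0485,  -0.    ]), 'tool_pos': array([0.1374, 0.5067, 0.2268]), 'tool_rot': array([3.1415, 0.    , 2.8768]), 'contact_force': array([-0.0024,  0.0841,  0.6627]), 'torque': array([-0.0072,  0.0283,  0.0484]), 'grip_force': 0.0, 'opening': 0.09148015665702505}
```

View pics/scene0.png

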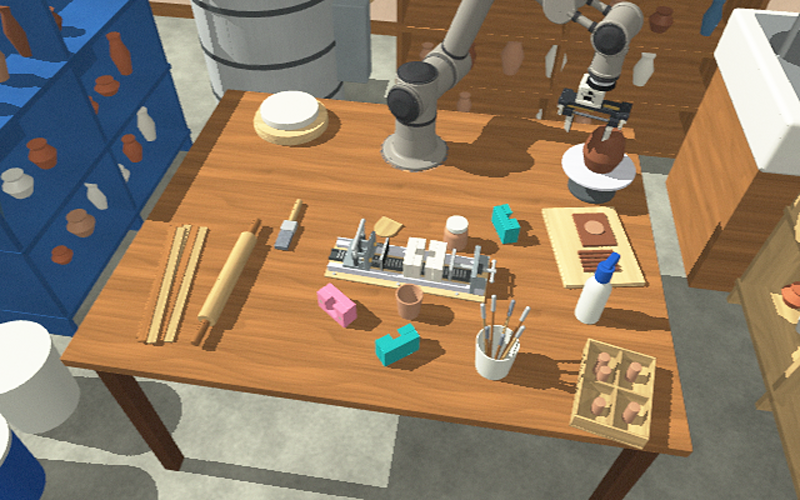

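View pics/side0.png

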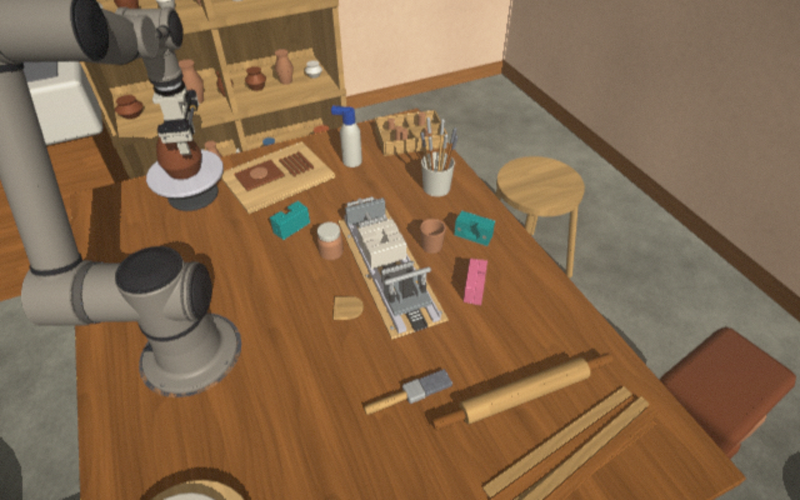

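The scene view shows the clamp at about (325–495, 235–300), with the jaw at its left (350, 245), the off-white mould halves at (413, 257) and (437, 260), and turquoise and pink look-alikes at (505, 225), (398, 345) and (337, 305). The only candidates in the clamp between the rails are the off-white pair. I'll confirm that in a crop and take the clamp's axes from it.

Run:
```python
from h import *
a=robot.read_camera("scene")["img"][175:250,250:410]; b=robot.read_camera("side")["img"][150:275,260:370]
A=cv2.resize(a,None,fx=5,fy=5,interpolation=cv2.INTER_CUBIC)[:,:,::-1]
cv2.imwrite("pics/ca.png",A)
B=cv2.resize(b,None,fx=4.8,fy=4.8,interpolation=cv2.INTER_CUBIC)[:,:,::-1]
cv2.imwrite("pics/cb.png",B)
```

```text
(no output)
```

View pics/ca.png

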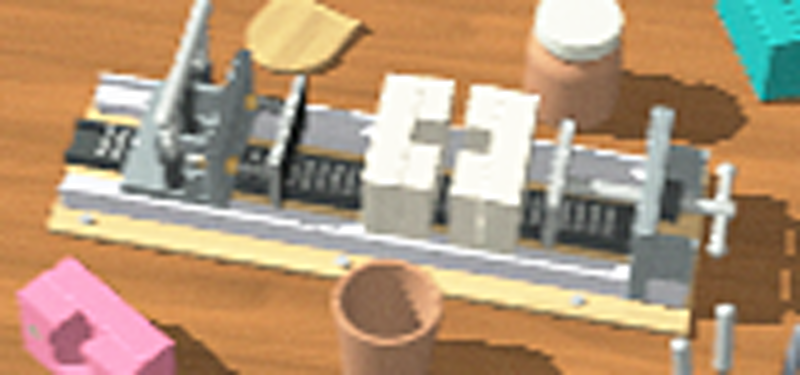

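View pics/cb.png

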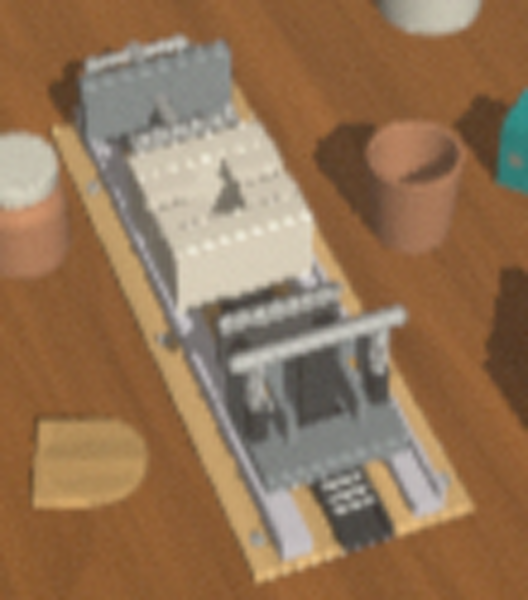

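The crops show the off-white pair in the rails, with the bar over the slide (crop a, (205, 3) to (168, 130)). The screw pad is at (558, 180) and the relaxed pad at (288, 140). Next I'll work out the axes.

Run:
```python
from h import *
np.set_printoptions(precision=4,suppress=True)
S=robot.read_camera("scene");D=robot.read_camera("side")
s=lambda x,y:(250+(x-2)/5,175+(y-2)/5)
d=lambda x,y:(260+(x-2)/4.8,150+(y-2)/4.8)
def tri(pa,pb):
    o1,d1=ray(S,*pa);o2,d2=ray(D,*pb)
    k=np.linalg.lstsq(np.c_[d1,-d2],o2-o1,rcond=None)[0]
    a=o1+k[0]*d1;b=o2+k[1]*d2; return (a+b)/2,np.linalg.norm(a-b)
z=.118
for n,c,q in [("scene",S,[s(203,3),s(168,130)]),("side",D,[d(237,360),d(403,314)])]:
    e=[atz(c,*x,.112) for x in q]; v=e[1]-e[0]; print(n,"bar",e[0],e[1],(e[0]+e[1])/2,np.linalg.norm(v),np.degrees(np.arctan2(v[1],v[0])))
print(tri(s(203,3),d(237,360)),tri(s(168,130),d(403,314)))
h=.012
for n,c,q in [("scene corners far-jaw, far-end",S,[s(48,225),s(690,330)]),("side",D,[d(255,578),d(472,508),d(55,128)])]:
    for x in q: print(n,atz(c,*x,0),atz(c,*x,h))
# moulds top corners z=.08
print("mould tops scene",*[atz(S,*s(*x),.08) for x in [(388,75),(455,82),(365,180),(436,188),(474,84),(540,95),(452,190),(522,198)]],sep="\n")
print("side near top near corners",*[atz(D,*d(*x),.08) for x in [(178,252),(310,213),(135,155),(262,122)]],sep="\n")
print("screw pad top; endplate top scene", atz(S,*s(568,122),.073),atz(S,*s(553,185),.073),atz(S,*s(653,110),.08),atz(S,*s(640,235),.08))
```

```text
scene bar [ 0.4641 -0.0806  0.112 ] [ 0.583  -0.0808  0.112 ] [ 0.5236 -0.0807  0.112 ] 0.11886082416666338 -0.08849195039140416
side bar [ 0.469  -0.0795  0.112 ] [ 0.5787 -0.0879  0.112 ] [ 0.5239 -0.0837  0.112 ] 0.10993799673554204 -4.368352037683535
(array([ 0.4678, -0.0806,  0.1147]), np.float64(0.0019929816568080923)) (array([ 0.5801, -0.0827,  0.1073]), np.float64(0.0027703446256047474))
scene corners far-jaw, far-end [ 0.5843 -0.17    0.    ] [ 0.5939 -0.1667  0.012 ]
scene corners far-jaw, far-end [0.6051 0.273  0.    ] [0.6146 0.2721 0.012 ]
side [ 0.4441 -0.1593  0.    ] [ 0.441 -0.167  0.012]
side [ 0.5926 -0.1676  0.    ] [ 0.5878 -0.1753  0.012 ]
side [0.4701 0.2827 0.    ] [0.4666 0.2701 0.012 ]
mould tops scene
[0.4809 0.0504 0.08  ]
[0.4801 0.0966 0.08  ]
[0.5776 0.0487 0.08  ]
[0.5771 0.0957 0.08  ]
[0.4799 0.1096 0.08  ]
[0.4829 0.1551 0.08  ]
[0.5771 0.1063 0.08  ]
[0.5767 0.1524 0.08  ]
side near top near corners
[0.4808 0.0496 0.08  ]
[0.5761 0.0462 0.08  ]
[0.4888 0.149  0.08  ]
[0.5831 0.1431 0.08  ]
screw pad top; endplate top scene [0.4982 0.1761 0.073 ] [0.5561 0.1713 0.073 ] [0.4845 0.232  0.08  ] [0.5959 0.2308 0.08  ]
```

>>> {"method": "apply_moves", "body": {
  "motion": "60 0 0 0 0 0 -0.106; 60 0 0 0 0 0 -0.106; 60 -2.61 -3.55 0 0 0 0; 60 -2.61 -3.55 0 0 0 0; 60 -2.61 -3.55 0 0 0 0; 60 -2.61 -3.55 0 0 0 0; 60 -2.61 -3.55 0 0 0 0; 60 -2.61 -3.55 0 0 0 0; 60 -2.61 -3.55 0 0 0 0; 60 -2.61 -3.55 0 0 0 0; 60 -2.61 -3.55 0 0 0 0; 60 -2.61 -3.55 0 0 0 0; 60 -2.61 -3.55 0 0 0 0; 60 -2.61 -3.55 0 0 0 0; 60 -2.61 -3.55 0 0 0 0; 60 -2.61 -3.55 0 0 0 0; 60 -2.61 -3.55 0 0 0 0; 60 -2.61 -3.55 0 0 0 0",
  "force": 30
}}

```text
time: 3.25
tool_pos: [0.5251, -0.0839, 0.2268]
tool_rot: [3.141, 0.0, 3.089]
contact_force: [0.5, 0.2, 0.5]
opening: 0.055
grip_force: 0.0
```

Run:
```python
from h import *
np.set_printoptions(precision=4,suppress=True)
o=robot.observe(); p=robot.read_camera("wrist"); save(p,"w1.png",None,1.25)
print(o["tool_pos"],o["tool_rot"],o["contact_force"],p["fovy"],p["cx"],p["cy"]); print(np.array(p["hand_eye"]))
```

```text
[ 0.5251 -0.0839  0.2268] [3.1415 0.0003 3.0886] [0.4581 0.2229 0.5437] 65.70646984690485 317.10944214712595 198.6094981433338
[[ 0.0003 -0.9574 -0.2887  0.0773]
 [ 1.     -0.0001  0.0011  0.0009]
 [-0.0011 -0.2887  0.9574 -0.1582]
 [ 0.      0.      0.      1.    ]]
```

View pics/w1.png

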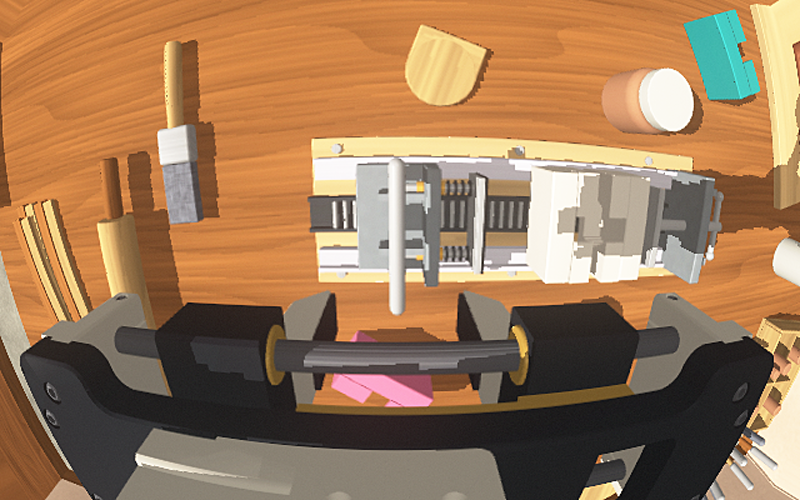

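The wrist view shows the bar at x≈397, running from y=160 to 312, and it looks parallel to the tool's x. Jaw pad front at (485, 225), near mould face at (532, 225). I'll compute these positions.

```bash
cat >> h.py <<'E'
from scipy.spatial.transform import Rotation as Ro
def wat(o,p,u,v,z):
    f=p["img"].shape[0]/2/np.tan(np.radians(p["fovy"])/2)
    dx,dy=u-p["cx"],v-p["cy"]; r=np.hypot(dx,dy); th=r/f
    d=np.array([np.sin(th)*dx/r,np.sin(th)*dy/r,np.cos(th)])
    H=np.array(p["hand_eye"]); R=Ro.from_euler("xyz",o["tool_rot"]).as_matrix()
    d=R@H[:3,:3]@d; c=o["tool_pos"]+R@H[:3,3]; return c+d*(z-c[2])/d[2]
E
python3 - <<'E'
from h import *
np.set_printoptions(precision=4,suppress=True)
o=robot.observe(); p=robot.read_camera("wrist")
for n,u,v,z in [("bar robot end",397,160,.113),("bar far end",397,312,.113),("plate",430,165,.082),("plate2",430,285,.082),("base",312,138,.012),("base",694,157,.012),("base far",319,282,.012),("pad top face",486,178,.073),("pad top",480,272,.073),("near top corner",531,168,.08),("near top far",530,277,.08),("near aft",578,168,.08),("far fore",642,277,.08),("screwpad",658,190,.07),("endplate",668,180,.08)]:
    print(n,wat(o,p,u/1.25,v/1.25,z))
E
```

```text
bar robot end [ 0.4685 -0.0837  0.113 ]
bar far end [ 0.5845 -0.09    0.113 ]
plate [ 0.4757 -0.0583  0.082 ]
plate2 [ 0.576  -0.0616  0.082 ]
base [ 0.448  -0.1646  0.012 ]
base [0.4695 0.2693 0.012 ]
base far [ 0.5959 -0.1727  0.012 ]
pad top face [ 0.4887 -0.0118  0.073 ]
pad top [ 0.5704 -0.0168  0.073 ]
near top corner [0.4804 0.0251 0.08  ]
near top far [0.5754 0.0275 0.08  ]
near aft [0.4803 0.0686 0.08  ]
far fore [0.5852 0.1506 0.08  ]
screwpad [0.5009 0.1663 0.07  ]
endplate [0.4896 0.1705 0.08  ]
```

>>> {"method": "apply_moves", "body": {
  "motion": "60 0 0 2.2 0 0 0; 60 0 0 2.2 0 0 0; 60 0 0 2.2 0 0 0; 60 0 0 2.2 0 0 0; 60 0 0 2.2 0 0 0; 60 0 0 2.2 0 0 0; 10 0 0 0 0 0 0; 0 0 0 0 0 0 0; 0 0 0 0 0 0 0; 0 0 0 0 0 0 0; 0 0 0 0 0 0 0; 0 0 0 0 0 0 0",
  "force": 30
}}

```text
time: 4.85
tool_pos: [0.5247, -0.0827, 0.0952]
tool_rot: [-3.141, 0.001, 3.089]
contact_force: [-1.6, -0.1, 3.0]
opening: 0.0109
grip_force: 30.0
```

Run:
```python
from h import *
o=robot.observe(); p=robot.read_camera("wrist"); save(p,"w2.png",None,1.25)
print(o["tool_pos"],o["contact_force"],o["opening"],o["grip_force"])
```

```text
[ 0.52468099 -0.08266976  0.09515462] [-1.59756161 -0.09628094  3.03041778] 0.01094068253153491 29.998981654644012
```

View pics/w2.png

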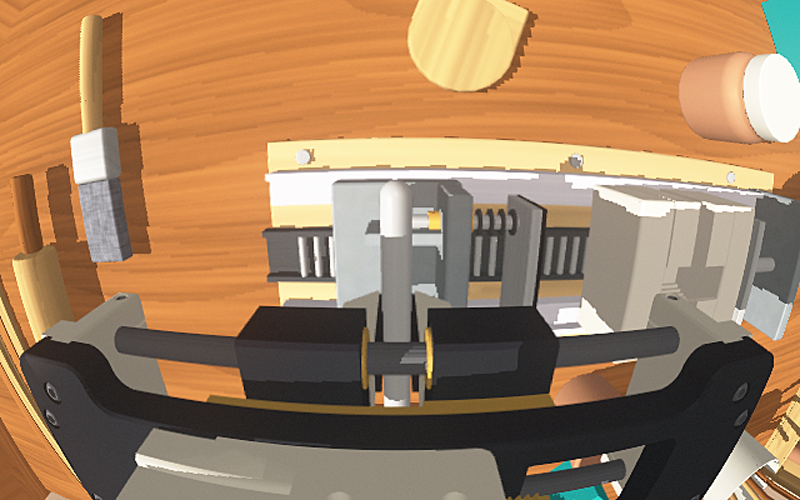

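The bar (397, 180–405) is pinched. Lift it.

>>> {"method": "apply_moves", "body": {
  "motion": "0 0 0 -0.3 0 0 0; 0 0 0 -0.3 0 0 0; 0 0 0 -0.3 0 0 0; 0 0 0 -0.25 0 0 0; 0 0 0 0 0 0 0; 0 0 0 0 0 0 0; 0 0 0 0 0 0 0",
  "force": 45
}}

```text
time: 5.78
tool_pos: [0.5245, -0.0826, 0.106]
tool_rot: [3.142, 0.0, 3.089]
contact_force: [5.8, -2.7, -9.5]
opening: 0.0105
grip_force: 45.0
```

>>> {"method": "apply_moves", "body": {
  "motion": "0 0 0.3 0 0 0 0; 0 0 0.6 0 0 0 0; 0 0 0.6 0 0 0 0; 0 0 0.6 0 0 0 0; 0 0 0.6 0 0 0 0; 0 0 0.6 0 0 0 0; 0 0 0.6 0 0 0 0; 0 0 0.6 0 0 0 0"
}}

```text
time: 6.78
tool_pos: [0.5267, -0.0376, 0.106]
tool_rot: [-3.141, -0.0, 3.089]
contact_force: [4.4, -2.8, -10.1]
opening: 0.0107
grip_force: 45.0
```

>>> {"method": "apply_moves", "body": {
  "motion": "0 0 0 0 0 0 0; 0 0 0 0 0 0 0; 0 0 0 0 0 0 0; 0 0 0 0 0 0 0"
}}

```text
time: 7.28
tool_pos: [0.5268, -0.037, 0.1061]
tool_rot: [3.14, -0.0, 3.089]
contact_force: [4.9, 1.5, -9.5]
opening: 0.0104
grip_force: 45.0
```

>>> {"method": "apply_moves", "body": {
  "motion": "0 0 0.4 0 0 0 0; 0 0 0.4 0 0 0 0; 0 0 0.4 0 0 0 0; 0 0 0.4 0 0 0 0"
}}

```text
time: 7.78
tool_pos: [0.5275, -0.0216, 0.1062]
tool_rot: [-3.141, -0.0, 3.089]
contact_force: [3.0, -3.9, -8.7]
opening: 0.011
grip_force: 45.0
```

>>> {"method": "apply_moves", "body": {
  "motion": "0 0 0.4 0 0 0 0; 0 0 0.4 0 0 0 0; 0 0 0.4 0 0 0 0; 0 0 0.4 0 0 0 0"
}}

```text
time: 8.28
tool_pos: [0.5283, -0.0059, 0.1062]
tool_rot: [-3.141, -0.0, 3.089]
contact_force: [3.2, -4.9, -10.0]
opening: 0.0106
grip_force: 45.0
```

Run:
```python
from h import *
o=robot.observe(); p=robot.read_camera("wrist"); save(p,"w3.png",None,1.25)
print(o["time"],o["tool_pos"],o["contact_force"],o["opening"],o["grip_force"])
```

```text
8.275 [ 0.52828665 -0.00588999  0.10615596] [  3.21890183  -4.86195316 -10.00234967] 0.010577385616874473 44.99594271183014
```

View pics/w3.png

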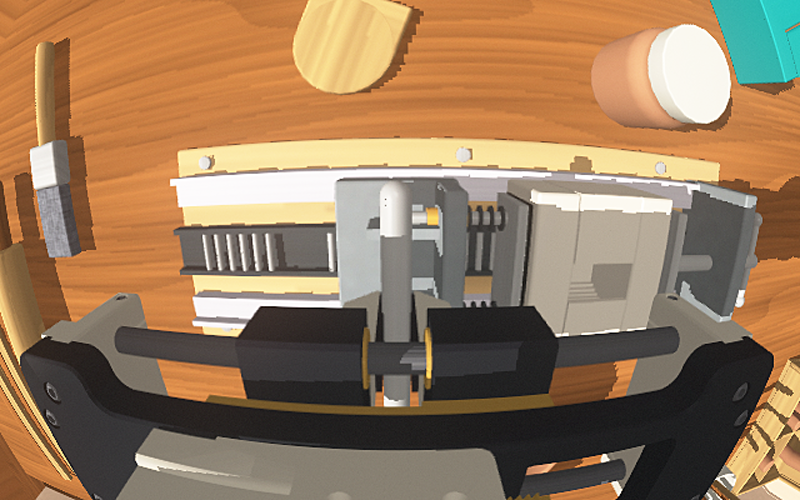

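The mould is now shut (527–672) and just short of, or at, the screw pad (676), with low force. I'll press on in small steps and trace the force.

>>> {"method": "apply_moves", "body": {
  "motion": "0 0 0.2 0 0 0 0; 0 0 0.2 0 0 0 0"
}}

```text
time: 8.57
tool_pos: [0.5284, -0.0019, 0.1061]
tool_rot: [-3.141, -0.001, 3.089]
contact_force: [3.0, -4.7, -8.9]
opening: 0.0106
grip_force: 45.0
```

>>> {"method": "apply_moves", "body": {
  "motion": "0 0 0.2 0 0 0 0; 0 0 0.2 0 0 0 0"
}}

```text
time: 8.82
tool_pos: [0.5286, 0.002, 0.1061]
tool_rot: [-3.141, -0.001, 3.089]
contact_force: [3.3, -5.5, -9.2]
opening: 0.0109
grip_force: 45.0
```

>>> {"method": "apply_moves", "body": {
  "motion": "0 0 0.2 0 0 0 0; 0 0 0.2 0 0 0 0"
}}

```text
time: 9.07
tool_pos: [0.5288, 0.006, 0.1061]
tool_rot: [-3.141, -0.001, 3.089]
contact_force: [2.1, -4.9, -9.4]
opening: 0.0104
grip_force: 45.0
```

>>> {"method": "apply_moves", "body": {
  "motion": "0 0 0.2 0 0 0 0; 0 0 0.2 0 0 0 0"
}}

```text
time: 9.32
tool_pos: [0.529, 0.0098, 0.1061]
tool_rot: [-3.14, -0.001, 3.089]
contact_force: [3.0, -8.5, -8.9]
opening: 0.0106
grip_force: 45.0
```

>>> {"method": "apply_moves", "body": {
  "motion": "0 0 0.2 0 0 0 0; 0 0 0.2 0 0 0 0"
}}

```text
time: 9.57
tool_pos: [0.5292, 0.0132, 0.1061]
tool_rot: [-3.139, -0.001, 3.089]
contact_force: [2.3, -10.1, -9.2]
opening: 0.0104
grip_force: 45.0
```

>>> {"method": "apply_moves", "body": {
  "motion": "0 0 0.1 0 0 0 0; 0 0 0.1 0 0 0 0; 0 0 0 0 0 0 0"
}}

```text
time: 9.95
tool_pos: [0.5293, 0.0149, 0.1061]
tool_rot: [-3.139, -0.001, 3.089]
contact_force: [2.4, -10.0, -8.8]
opening: 0.0109
grip_force: 45.0
```

Run:
```python
from h import *
o=robot.observe(); p=robot.read_camera("wrist"); save(p,"w4.png",None,1.25)
print(o["time"],o["tool_pos"],o["contact_force"],o["opening"],o["grip_force"])
```

```text
9.95 [0.52925998 0.01486701 0.10610309] [ 2.41884493 -9.96474178 -8.79870905] 0.010945281290616971 44.99589264392853
```

View pics/w4.png

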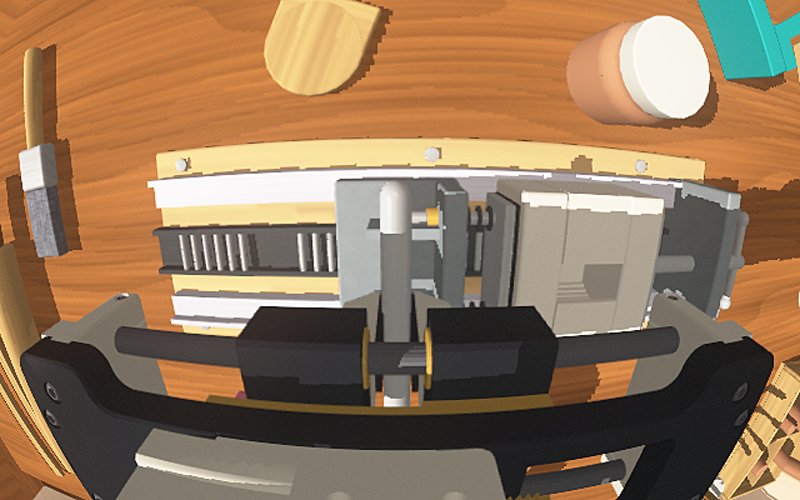

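The mould is shut and backed by the screw pad, with about 8–10 N on the sprung pad. Rack rods show at 185–245 and 302, 316 and 330, with the loading slot between. I'll work out the notch phase from them, and the pad compression.

Run:
```python
from h import *
np.set_printoptions(precision=4,suppress=True)
o=robot.observe(); p=robot.read_camera("wrist"); img=p["img"]
ax=np.array([.052,.9986,0])
g=img[186:214,110:285].astype(float).mean(2)
row=g[8:22].mean(0)
from scipy.signal import find_peaks
k,_=find_peaks(row,prominence=15); print("rods px",k+110,row[k].round())
for z in (.012,.016,.02,.024):
    print(z,np.array([(wat(o,p,u+110,201,z)-o["tool_pos"])@ax*1000 for u in k]).round(1))
# pad: top-rear/front edges
for n,u,v,z in [("plate front top",463,185,.082),("pad/mould edge z80",500,190,.08),("pad rubber face top z73",509,200,.073),("mould fore top",564,195,.08),("mould back",662,200,.08)]:
    print(n,((wat(o,p,u/1.25,v/1.25,z)-o["tool_pos"])@ax*1000).round(1))
```

```text
rods px [146 155 164 173 183 193 240 251 263 270] [207. 203. 219. 225. 227. 233. 251. 245. 245. 199.]
0.012 [-162.1 -151.7 -141.6 -131.8 -121.3 -111.1  -66.3  -56.4  -45.7  -39.6]
0.016 [-159.6 -149.3 -139.4 -129.7 -119.4 -109.3  -65.2  -55.5  -45.   -38.9]
0.02 [-157.  -146.9 -137.1 -127.6 -117.4 -107.5  -64.1  -54.5  -44.2  -38.3]
0.024 [-154.4 -144.4 -134.8 -125.5 -115.5 -105.7  -63.1  -53.6  -43.5  -37.6]
plate front top 32.8
pad/mould edge z80 51.8
pad rubber face top z73 58.9
mould fore top 86.8
mould back 152.7
```

>>> {"method": "apply_moves", "body": {
  "motion": "0 0 0.1 0 0 0 0; 0 0 0.1 0 0 0 0; 0 0 0.1 0 0 0 0"
}}

```text
time: 10.42
tool_pos: [0.5294, 0.0173, 0.1061]
tool_rot: [-3.138, -0.001, 3.089]
contact_force: [1.2, -11.9, -9.3]
opening: 0.011
grip_force: 45.0
```

>>> {"method": "apply_moves", "body": {
  "motion": "0 0 0.1 0 0 0 0; 0 0 0.1 0 0 0 0; 0 0 0.1 0 0 0 0"
}}

```text
time: 10.8
tool_pos: [0.5295, 0.0198, 0.1061]
tool_rot: [-3.137, -0.001, 3.089]
contact_force: [1.7, -15.2, -10.1]
opening: 0.0104
grip_force: 45.0
```

>>> {"method": "apply_moves", "body": {
  "motion": "0 0 -0.1 0 0 0 0; 0 0 -0.1 0 0 0 0; 0 0 -0.1 0 0 0 0"
}}

```text
time: 11.18
tool_pos: [0.5294, 0.0179, 0.1061]
tool_rot: [-3.139, -0.001, 3.089]
contact_force: [2.1, -9.5, -10.1]
opening: 0.0104
grip_force: 45.0
```

>>> {"method": "apply_moves", "body": {
  "motion": "0 0 -0.1 0 0 0 0; 0 0 -0.1 0 0 0 0; 0 0 -0.1 0 0 0 0"
}}

```text
time: 11.55
tool_pos: [0.5293, 0.0153, 0.1061]
tool_rot: [-3.14, -0.001, 3.089]
contact_force: [2.9, -7.6, -10.1]
opening: 0.0108
grip_force: 45.0
```

Run:
```python
from h import *
fs=[]
for i in range(6):
    p=robot.read_camera("wrist"); fs.append(robot.observe()["contact_force"][1])
print(np.round(fs,2), robot.observe()["tool_pos"])
save(p,"w5.png",(350,135,600,275),3.2)
```

```text
[-7.81 -7.69 -7.36 -8.98 -8.93 -7.42] [0.52928637 0.01517785 0.10608411]
```

View pics/w5.png

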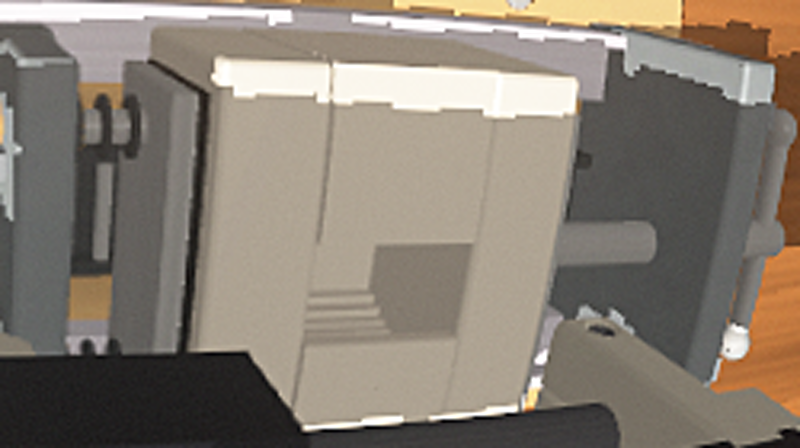

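>>> {"method": "apply_moves", "body": {
  "motion": "0 0 0 0.2 0 0 0; 0 0 0 0.2 0 0 0; 0 0 0 0.1 0 0 0; 0 0 0 0 0 0 0",
  "force": 20
}}

```text
time: 12.35
tool_pos: [0.5293, 0.0152, 0.1012]
tool_rot: [-3.14, -0.001, 3.089]
contact_force: [2.3, -7.8, -9.2]
opening: 0.0112
grip_force: 20.0
```

>>> {"method": "apply_moves", "body": {
  "motion": "0 0 0 0.15 0 0 0; 0 0 0 0.15 0 0 0; 0 0 0 0.1 0 0 0; 0 0 0 0 0 0 0"
}}

```text
time: 12.85
tool_pos: [0.5293, 0.0152, 0.0973]
tool_rot: [-3.14, -0.001, 3.089]
contact_force: [1.0, -8.6, -7.4]
opening: 0.0115
grip_force: 20.0
```

Run:
```python
from h import *
o=robot.observe(); o=dict(o); o["tool_pos"]=np.array([.5293,.0152,.1061])
p=robot.read_camera("wrist"); ax=np.array([.052,.9986,0])
for u,v in [(150,30),(218,62),(330,64),(497,72),(578,78),(580,100),(525,400),(300,430)]:
    print(u,v,[((wat(o,p,350+u/3.2,135+v/3.2,z)-o["tool_pos"])*1000).round(1).tolist() for z in (.08,.02)])
fs=[]
for i in range(5): robot.read_camera("wrist"); fs.append(robot.observe()["contact_force"])
print(np.mean(fs,0),robot.observe()["tool_pos"])
```

```text
150 30 [[-53.6, 52.5, -26.1], [-45.9, 67.9, -86.1]]
218 62 [[-47.0, 66.3, -26.1], [-37.3, 86.2, -86.1]]
330 64 [[-46.2, 90.7, -26.1], [-36.2, 118.5, -86.1]]
497 72 [[-44.3, 132.4, -26.1], [-33.6, 173.8, -86.1]]
578 78 [[-42.9, 156.2, -26.1], [-31.9, 205.3, -86.1]]
580 100 [[-37.9, 157.4, -26.1], [-25.2, 206.9, -86.1]]
525 400 [[36.9, 154.6, -26.1], [74.0, 203.2, -86.1]]
300 430 [[36.7, 91.1, -26.1], [73.6, 119.0, -86.1]]
[ 1.80943577 -8.14659811 -7.45363238] [0.5292887  0.01517547 0.0973808 ]
```

Here y=0.0152 is a notch (the 0.102 one) at about 8–9 N, and the rack images agree. The next notch, +10 mm, should give about 16 N, nearer 13 N and safely below 20 N. Lift again and advance one pitch.

>>> {"method": "apply_moves", "body": {
  "motion": "0 0 0 0 0 0 0; 0 0 0 -0.3 0 0 0; 0 0 0 -0.3 0 0 0; 0 0 0 -0.3 0 0 0; 0 0 0 0 0 0 0; 0 0 0.2 0 0 0 0; 0 0 0.2 0 0 0 0; 0 0 0.2 0 0 0 0; 0 0 0.1 0 0 0 0; 0 0 0 0 0 0 0",
  "force": 45
}}

```text
time: 14.4
tool_pos: [0.5296, 0.0208, 0.1061]
tool_rot: [-3.137, -0.001, 3.089]
contact_force: [1.9, -15.0, -9.7]
opening: 0.0108
grip_force: 45.0
```

>>> {"method": "apply_moves", "body": {
  "motion": "0 0 0.15 0 0 0 0; 0 0 0.15 0 0 0 0; 0 0 0.15 0 0 0 0; 0 0 0.08 0 0 0 0; 0 0 0 0 0 0 0; 0 0 0 0 0 0 0"
}}

```text
time: 15.15
tool_pos: [0.5298, 0.0253, 0.1061]
tool_rot: [-3.136, -0.001, 3.089]
contact_force: [2.1, -17.9, -9.7]
opening: 0.0104
grip_force: 45.0
```

>>> {"method": "apply_moves", "body": {
  "motion": "0 0 0 0.2 0 0 0; 0 0 0 0.2 0 0 0; 0 0 0 0.15 0 0 0; 0 0 0 0 0 0 0"
}}

```text
time: 15.65
tool_pos: [0.5298, 0.0253, 0.1006]
tool_rot: [-3.136, -0.001, 3.089]
contact_force: [1.4, -17.2, -8.8]
opening: 0.0105
grip_force: 45.0
```

>>> {"method": "apply_moves", "body": {
  "motion": "0 0 0 0.15 0 0 0; 0 0 0 0.15 0 0 0; 0 0 0 0.15 0 0 0; 0 0 0 0 0 0 0; 0 0 0 0 0 0 0"
}}

```text
time: 16.27
tool_pos: [0.5298, 0.0253, 0.0963]
tool_rot: [-3.136, -0.001, 3.089]
contact_force: [0.4, -18.2, -7.2]
opening: 0.0102
grip_force: 45.0
```

The tooth is in. Ease back onto it, let go and rise.

>>> {"method": "apply_moves", "body": {
  "motion": "0 0 -0.1 0.1 0 0 0; 0 0 -0.1 0 0 0 0; 0 0 0 0 0 0 0; 50 0 0 0 0 0 0; 50 0 0 0 0 0 0; 50 0 0 0 0 0 0; 50 0 0 0 0 0 0; 50 0 0 -1 0 0 0; 50 0 0 -2 0 0 0; 50 0 0 -3 0 0 0; 50 0 0 -3 0 0 0; 50 0 0 -3 0 0 0; 50 0 0 0 0 0 0"
}}

```text
time: 17.9
tool_pos: [0.5315, 0.0266, 0.2182]
tool_rot: [-3.142, 0.006, 3.089]
contact_force: [-0.4, -0.2, -0.2]
opening: 0.0458
grip_force: 0.0
```

Run:
```python
from h import *
o=robot.observe(); p=robot.read_camera("wrist"); save(p,"w6.png",None,1.25)
print(o["time"],o["tool_pos"],o["contact_force"],o["opening"])
```

```text
17.9 [0.53149527 0.02664161 0.21822266] [-0.40335167 -0.23870195 -0.15368783] 0.04583116392140959
```

View pics/w6.png

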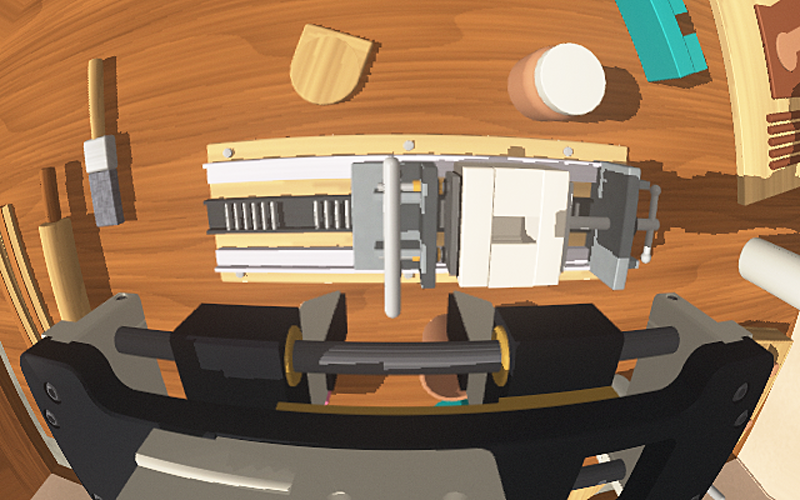

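The wrist view shows the gripper clear, the mould shut (458–568) between the pads, and the bar at x≈391. I'll check the bar's position against the notch, then hand in.

Run:
```python
from h import *
o=robot.observe(); p=robot.read_camera("wrist")
a,b=[wat(o,p,391/1.25,v/1.25,.113) for v in (157,317)]
print((a+b)/2,np.linalg.norm(a-b)); print(robot.hand_in())
```

```text
[0.52744646 0.02420183 0.113     ] 0.1181784473007225
the job is handed in; nothing more can be done
None
```

The job is handed in. The mould is shut and backed by the screw pad, and the bar's tooth was felt in the 0.112 m notch before I let go. I estimate 16 N on the mould, above the 13 N asked but under the 20 N limit (the notch behind gave about 8–9 N), and the arm touched none of the other things.

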